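# Roll the hex housing to its screw cover

## Task

Roll the silver aluminium six-sided housing over on the mat, one face at a time, until its yellow screw cover faces straight up for the screwdriver: let it settle on the flat with the black-striped face up first, then roll it on to the yellow one. Do not lift it off the mat, keep it on the mat, and do not disturb the blue housing or the orange-capped tin.

Things in the scene. Friction and masses are not known exactly. Their poses are not given: they have to be found in the camera images.
- housing_mid (a point): Silver hex housing lying on a flat: 110 mm long, 52 across flats, 60 across corners, 0.3 kg. Black-striped face 60 deg from up; next to it, same side, the yellow cover at 120 deg. Pivots on its far lower edge, moving 30 mm a roll; grippy on mat and fingers: push high, up and over in an arc (a level push jams); past 30 deg it falls over. Point: centre, 26 mm above mat; x along it, z out of cover.
- spare_mid (a point): Bystander: the same housing in blue, with the same stripe and yellow cover. Leave it alone. Point: its centre, 26 mm above the mat; x along its length, z out of its yellow cover.
- tin_mid (a point): Bystander: steel solder tin with an orange cap, standing on the mat, 54 mm across, 44 mm high. This point is its centre. Leave it alone.
- mat: Teal bench mat, fixed, 360 mm (its x) by 560 mm (its y), 3 mm thick. Origin at the centre of its underside, on the table; z up.
There are look-alikes about, which are no part of the job. There is more than one size of the part that bears housing_mid; the job needs the largest.

How it is judged:
By the outcome, as a careful person would: the job done as asked, in the order asked, and still so for the second after the job is handed in, with the robot touching nothing.
It also fails if it takes over 43 s, if anything falls off the work surface, if the arm or the gripper's body presses on something with over 40 N, if the wrist force passes 120 N, or if a joint passes its speed limit or range.

## Robot

A 6-joint arm with a two-finger parallel gripper is mounted at the origin on the work surface. World frame = base frame: x ahead of the robot, y to its left, z up, the work surface at z = 0. Lengths are in m, angles in rad, forces in N, time in s.
With the tool pointing down it reaches from about 0.425 to 0.95 m from the base axis. Payload 3.5 kg.
Tool frame: the origin (TCP) lies at the very end of the fingers, on their centre line; the grasp point (between the pads) lies 19 mm behind it; z points along the fingers, y is the line along which they close (so a half turn about z gives the same grasp; the last joint's range is limited). The gripper opens to 85 mm and grips with 20 to 120 N. Pads are 22 mm wide; open, the fingers measure 114 mm over their backs; the gripper's body (76 mm by 85 mm) begins 54 mm behind the grasp point. The pads swing forward as they close: fully open they stand 13 mm farther back than shut.
Start: joints at [0.969, 0.286, 1.577, -0, 1.279, -0.15], TCP at [0.295, 0.607, 0.231] pointing down, gripper open.
Joint ranges: [-2.77, 2.77], [-0.9, 2.22], [0.21, 2.48], [-1.53, 4.67], [0.24, 2.81], [-2.84, 2.84]. Speed limits (rad/s): [2.79, 2.79, 3.14, 3.14, 3.14, 3.14].

## Interface

Orientations are given as a unit quaternion [x, y, z, w].
In Python, from plant import ctrl gives the robot as it stands.
- The arm moves only by the tool carry_out, never from a script. Its argument "deltas" is one flat list of numbers, 6 for each row, row after row: the shift along the tool's x, y, z in m, then the turn, a rotation vector about the tool's x, y, z in rad. A call has 1 to 5 rows; each row is the pose to reach, as a shift and turn from the pose commanded when the call began, along the tool's axes at that moment; what a row does not reach only later rows make up. A row lasts 1/8 s, in which the tool goes at most 62.5 mm and 10.7 degrees, less where a joint would pass 70% of its speed; a pose out of reach is approached as far as the arm can. A call with a gripper value outside its range is refused whole. "grip" is the opening in per cent of the stroke, from 0 (shut) to 100 (fully open), set as the call begins (left out, the last holds). The fingers move at their own pace and stop on an object; "grip_force" is the grip in N (left out, the last holds). Time passes only in rows, so rows that repeat a pose let the fingers close. It gives the time, the measured TCP pose, the force, the opening and the grip force at its end, in the units of the state.
- ctrl.get_state(): the state, without advancing time (a new reading comes with each control period).
- ctrl.read_camera(name): name is "scene" or "top" or "wrist"; returns (picture, depth): 384x512x3 uint8, red, green, blue; 384x512 float32, m along the optical axis (not along the pixel's ray), 0 where there is no reading.
- ctrl.camera_model(name): a dict with "intrinsics" (3x3 intrinsics, pixels), "k1" (the pictures are not rectified: a ray, as slopes to the right and down, at radius r is drawn at 1 + k1 r^2 times it, then the intrinsics apply), "extrinsics" (4x4, takes a point from world to camera coordinates); the wrist camera has in their place "hand_eye" (4x4, takes a point from camera to tool coordinates, whose origin is the TCP and whose axes are the flange's). Camera axes: x right, y down, z forward; pixel columns grow to the right and rows downward; lengths in m; the calibration is good to about 2 mm. A picture is of the moment at which its call begins: read the wrist's pose just before it. camera_model takes no time and is no camera call.
- ctrl.sign_off(): hands the job in; it is judged then, once.
Trained networks look in the newest picture that a camera, given by its name, has taken for a name from the list of things; names that differ only in an ending like _2 or _b are one class to them, and where a whole thing is asked for, a point or a joint stands for the part that bears it (a point fixed in the world has none). Each returns a list of dicts, best first, with "score" (0 to 1); they miss things now and then, are a little off and sometimes report something else, mostly with a low value. They report only what shows in the picture. A call takes as long as a camera call. They do not tell look-alikes from the thing itself.
- ctrl.find_in(camera, query): "uv" ([column, row] in pixels, amid what is visible of it).
The state is a dict: "time": time; "qpos": joint angles; "dq": joint speeds; "joint_efforts": joint torques, N m; "eef_pos": TCP position; "tcp_rot": TCP orientation; "contact_force": force on the tool from outside, world axes, zero at the start; "wrist_torque": the same for the moment, N m; "opening": opening from 0.0 (shut) to 1.0 (fully open); "finger_force": force on a finger pad.
Only numpy, scipy, OpenCV 4.12 (cv2) and the standard library are available. Lean on these libraries where they do the work, as an engineer would, in place of code of your own. Each camera call takes 0.05 s, during which the arm holds its last target. There are 200 camera calls.

## Working session

There is one attempt and no reset: what is moved stays moved. The work goes in short steps, Python scripts to look and compute and a tool call to move; the robot and the scene stay as the last step left them, time stands still between calls to the robot, and variables do not carry over. Pictures are saved under pics/ and viewed, at most 10 in all, crops included, and the job is handed in when it is done.

Besides the shell and the picture viewer there is one more tool, called after "Call:" in YAML: its name, and indented under it one key for each argument. carry_out: Moves the arm, as the interface text tells. Its arguments: {"type":"object","properties":{"deltas":{"type":"array"},"grip":{"type":"number"},"grip_force":{"type":"number"}},"required":["deltas"]}

```bash
mkdir -p pics; ls; cat > h.py <<'E'
import numpy as np, cv2
from plant import ctrl
from scipy.spatial.transform import Rotation as R
def model(n):
    m=ctrl.camera_model(n); K=np.array(m["intrinsics"]); k1=m["k1"]
    if n=="wrist":
        s=ctrl.get_state(); T=np.eye(4); T[:3,:3]=R.from_quat(s["tcp_rot"]).as_matrix(); T[:3,3]=s["eef_pos"]
        C=T@np.array(m["hand_eye"])
    else: C=np.linalg.inv(np.array(m["extrinsics"]))
    return K,k1,C
def cloud(n,d,M=None):
    K,k1,C=M or model(n); v,u=np.mgrid[:d.shape[0],:d.shape[1]]
    p=cv2.undistortPoints(np.stack([u,v],-1).reshape(-1,1,2).astype(float),K,np.array([k1,0,0,0,0.])).reshape(d.shape+(2,))
    P=np.dstack([p*d[...,None],d])
    return P@C[:3,:3].T+C[:3,3]
E
python3 - <<'E'
from h import *
for n in("scene","top"):
    M=model(n);a,d=ctrl.read_camera(n);P=cloud(n,d,M)
    cv2.imwrite(f"pics/{n}0.png",a[...,::-1]); np.savez(f"{n}0.npz",a=a,d=d,P=P)
    print(n,M[2][:3].round(3).tolist())
    for q in("housing_mid","spare_mid","tin_mid","mat"):
        for r in ctrl.find_in(n,q):
            u,v=map(int,map(round,r["uv"])); print(q,round(r["score"],2),u,v,P[v,u].round(3) if d[v,u] else None)
s=ctrl.get_state();print(s["time"],s["tcp_rot"],s["eef_pos"])
E
```

```text
pics
scene [[0.737, 0.42, -0.529, 1.132], [0.676, -0.439, 0.592, -0.692], [0.017, -0.794, -0.607, 0.633]]
housing_mid 0.91 248 196 [ 0.631 -0.162  0.055]
housing_mid 0.73 180 257 [ 0.65  -0.371  0.036]
housing_mid 0.57 270 164 [ 0.567 -0.014  0.039]
spare_mid 0.97 305 143 [0.566 0.132 0.036]
tin_mid 0.79 327 187 [0.723 0.013 0.032]
mat 0.56 274 196 [ 0.632 -0.072  0.004]
top [[0.018, -0.993, 0.118, 0.512], [-1.0, -0.019, -0.008, -0.096], [0.01, -0.118, -0.993, 0.896]]
housing_mid 0.97 387 181 [ 0.63  -0.352  0.039]
housing_mid 0.59 277 191 [ 0.605 -0.138  0.054]
housing_mid 0.56 203 218 [0.551 0.002 0.042]
tin_mid 0.75 190 141 [0.699 0.031 0.048]
mat 0.57 196 205 [0.577 0.018 0.024]
0.5 [ 2.23977786e-01  9.74594248e-01 -4.57443979e-05 -1.13575880e-05] [0.29464087 0.60725717 0.23128057]
```

View pics/top0.png

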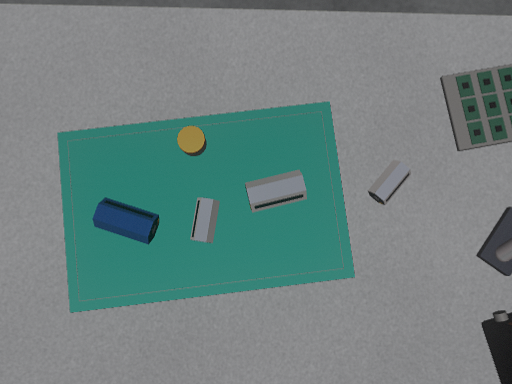

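View pics/scene0.png

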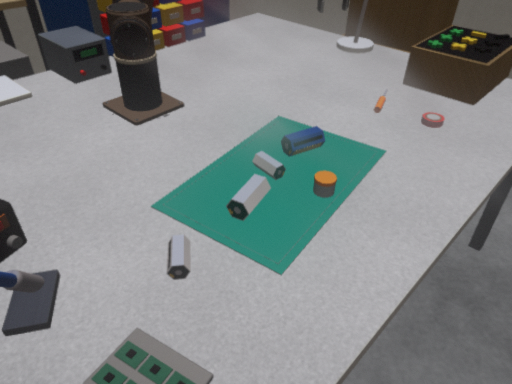

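Candidates: silver housings at top-view pixels (277,191) on the mat, (203,218) on the mat and smaller, (387,181) off the mat and smaller. The blue one at (127,220) is the spare. I choose (277,191), and will check its size and a crop.

```bash
python3 - <<'E'
from h import *
t=np.load("top0.npz");a,P=t["a"],t["P"]
s=np.load("scene0.npz")
c1=cv2.resize(a[150:230,180:330],(750,400),interpolation=cv2.INTER_CUBIC)
cv2.imwrite("pics/crop1.png",c1[...,::-1])
for nm,(x,y),r in(("big",(.605,-.138),.09),("small",(.551,.002),.07),("off",(.63,-.352),.07),("blue",(.56,.13),.08),("tin",(.7,.03),.05)):
    for k,Q in(("top",P),("scene",s["P"])):
        m=(np.hypot(Q[...,0]-x,Q[...,1]-y)<r)&(Q[...,2]>.012)&(Q[...,2]<.1)
        q=Q[m]
        rect=cv2.minAreaRect(q[:,:2].astype(np.float32)*1000)
        hi=q[q[:,2]>np.percentile(q[:,2],90)-.003]
        print(nm,k,m.sum(),"rect",np.round(rect[0],1),np.round(rect[1],1),round(rect[2],1),"zp95",np.percentile(q[:,2],[50,90,98]).round(4), "topface",[np.round(w,1) for w in cv2.minAreaRect(hi[:,:2].astype(np.float32)*1000)])
for k,Q in(("top",P),("scene",s["P"])):
    A=a if k=="top" else s["a"]
    g=(A[...,1].astype(int)-A[...,0]>60)&(A[...,2]<A[...,1]); q=Q[g]; print("mat z",np.median(q[:,2]),[np.round(w,3) for w in cv2.minAreaRect(q[:,:2].astype(np.float32)*1000)])
E
```

```text
big top 1773 rect [ 608.9 -135.5] [ 60.2 111. ] 14.9 zp95 [0.0534 0.0565 0.0579] topface [array([ 608.2, -135.8]), array([ 34.7, 110.1]), np.float64(15.3)]
big scene 1047 rect [ 610.3 -137.7] [ 60.8 113.5] 14.1 zp95 [0.0476 0.055  0.0561] topface [array([ 610.5, -136.9]), array([ 34. , 112.1]), np.float64(14.1)]
small top 1002 rect [549.7   1.1] [45.4 82.9] 82.6 zp95 [0.0408 0.0439 0.0451] topface [array([549.5,   0.6]), array([26.5, 82.2]), np.float64(81.9)]
small scene 493 rect [549.   -0.9] [45.8 89.8] 83.6 zp95 [0.0344 0.0419 0.0429] topface [array([549.4,  -1.4]), array([28.2, 85.3]), np.float64(86.2)]
off top 1019 rect [ 631. -361.] [45.2 84.1] 50.6 zp95 [0.0368 0.0404 0.0417] topface [array([ 631.4, -360.6]), array([26.4, 83.7]), np.float64(49.9)]
off scene 865 rect [ 633. -363.] [44.5 85.1] 50.1 zp95 [0.0336 0.038  0.0391] topface [array([ 632.4, -362.9]), array([26. , 83.6]), np.float64(52.0)]
blue top 1934 rect [545.4 150.3] [111.6  59.8] 72.9 zp95 [0.0535 0.0569 0.0581] topface [array([545.2, 150.6]), array([111.,  34.]), np.float64(72.8)]
blue scene 811 rect [552.6 146.2] [118.4  58.7] 65.0 zp95 [0.043  0.0546 0.0557] topface [array([546.1, 148.5]), array([112.2,  36.5]), np.float64(73.3)]
tin top 670 rect [704.2  30.4] [52.3 52.8] 33.7 zp95 [0.047  0.0491 0.0503] topface [array([703.7,  30.4]), array([52.5, 51.6]), np.float64(69.6)]
tin scene 466 rect [705.   28.4] [52.8 55. ] 70.6 zp95 [0.0444 0.0473 0.0483] topface [array([705.2,  28.9]), array([51.9, 54.9]), np.float64(71.0)]
mat z 0.0034435207777375187 [array([582.408,   6.568]), array([358.081, 559.83 ]), np.float64(7.962)]
mat z 0.002358756417878971 [array([611.807,  85.12 ]), array([ 536.324, 1791.833]), np.float64(17.12)]
```

View pics/crop1.png

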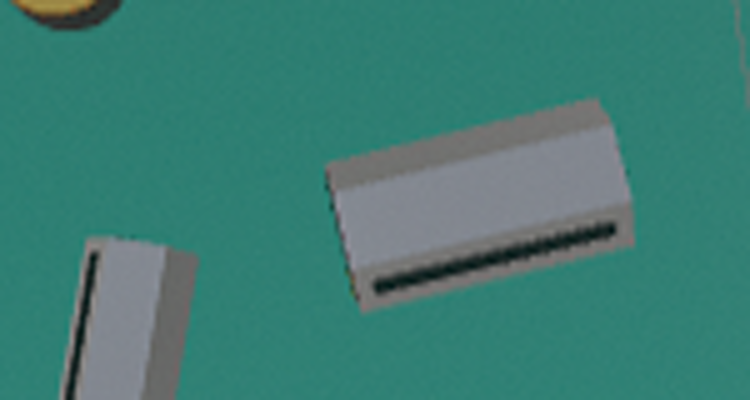

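The crop shows the large housing centred at crop (480,205), with its black stripe on the robot-near side at (495,258). It measures 60 x 111 mm, 53 mm high above the mat, so it is the largest. It must roll away from the robot, along n at about 14.6° from +x. I'll use the half-open fingers, spread along its axis, pushing high on the near face.

```bash
cat >> h.py <<'E'
A=np.radians(14.6); N=np.array([np.cos(A),np.sin(A)]); C0=np.array([.6095,-.1365])
def w(off,z):  # leading-edge offset along n from start centre, tip height above mat (mm) -> world TCP
    return np.r_[C0+N*(off-11)/1000,(z+3)/1000]
def Y(deg): a=np.radians(deg); return R.from_matrix(np.array([[np.cos(a),np.sin(a),0],[np.sin(a),-np.cos(a),0],[0,0,-1]]))
def rows(ps,yaws):
    s=ctrl.get_state(); p0=s["eef_pos"]; R0=R.from_quat(s["tcp_rot"])
    for p,y in zip(ps,yaws): print((np.r_[R0.inv().apply(p-p0),(R0.inv()*Y(y)).as_rotvec()]).round(3).tolist())
def st():
    s=ctrl.get_state(); d=(s["eef_pos"][:2]-C0)
    print("t",round(s["time"],2),"off",(d@N*1000+11).round(1),"lat",((-d[0]*N[1]+d[1]*N[0])*1000).round(1),"tipz",(s["eef_pos"][2]*1000-3).round(1),"F",np.round(s["contact_force"],1),"q",np.round(s["qpos"],2),"op",s["opening"])
E
python3 - <<'E'
from h import *
st(); s=ctrl.get_state(); p0=s["eef_pos"]; g=w(-40,150)
x=R.from_quat(s["tcp_rot"]).as_matrix()[:,0]; y0=np.degrees(np.arctan2(x[1],x[0])); print(y0)
f=np.arange(1,16)/15
# split into 3 calls; each relative to its call's nominal start
for c in range(3):
    i0=c*5; a=y0+(14.6-y0)*(i0/15); b=p0+(g-p0)*(i0/15); R0=Y(a)
    print([ (np.r_[R0.inv().apply((g-p0)*k/15),[0,0,np.radians(y0-14.6)*k/15]]).round(3).tolist() for k in (1,5)])
E
```

```text
t 0.5 off -106.2 lat 799.1 tipz 228.3 F [ 0.2  0.3 -0.3] q [ 0.97  0.29  1.58 -0.    1.28 -0.15] op 0.9996373328266344
154.11444876111153
[[-0.038, -0.038, 0.005, 0.0, 0.0, 0.162], [-0.19, -0.188, 0.026, 0.0, 0.0, 0.812]]
[[-0.053, 0.002, 0.005, 0.0, 0.0, 0.162], [-0.267, 0.008, 0.026, 0.0, 0.0, 0.812]]
[[-0.036, 0.04, 0.005, 0.0, 0.0, 0.162], [-0.178, 0.199, 0.026, 0.0, 0.0, 0.812]]
```

Call:
carry_out:
  deltas: [-0.038, -0.038, 0.005, 0, 0, 0.162, -0.076, -0.075, 0.01, 0, 0, 0.325, -0.114, -0.113, 0.016, 0, 0, 0.487, -0.152, -0.15, 0.021, 0, 0, 0.65, -0.19, -0.188, 0.026, 0, 0, 0.812]
  grip: 50

```text
time: 1.12
eef_pos: [0.3839, 0.3537, 0.2055]
tcp_rot: [0.593, 0.805, 0.0, 0.0]
contact_force: [0.4, -0.5, 0.6]
opening: 0.501
finger_force: 0.0
```

Call:
carry_out:
  deltas: [-0.053, 0.002, 0.005, 0, 0, 0.162, -0.107, 0.003, 0.01, 0, 0, 0.325, -0.16, 0.005, 0.016, 0, 0, 0.487, -0.214, 0.006, 0.021, 0, 0, 0.65, -0.267, 0.008, 0.026, 0, 0, 0.812]

```text
time: 1.75
eef_pos: [0.4723, 0.1014, 0.1797]
tcp_rot: [0.863, 0.506, 0.001, 0.0]
contact_force: [0.4, -0.6, 0.1]
opening: 0.496
finger_force: 0.0
```

Call:
carry_out:
  deltas: [-0.036, 0.04, 0.005, 0, 0, 0.162, -0.071, 0.08, 0.01, 0, 0, 0.325, -0.107, 0.119, 0.016, 0, 0, 0.487, -0.142, 0.159, 0.021, 0, 0, 0.65, -0.178, 0.199, 0.026, 0, 0, 0.812]

```text
time: 2.38
eef_pos: [0.5604, -0.1508, 0.1535]
tcp_rot: [0.992, 0.124, 0.0, 0.0]
contact_force: [0.6, 0.6, -0.3]
opening: 0.503
finger_force: 0.0
```

```bash
python3 - <<'E'
from h import *
st()
a,d=ctrl.read_camera("wrist"); M=model("wrist"); cv2.imwrite("pics/w1.png",a[...,::-1])
P=cloud("wrist",d,M)
m=(P[...,2]>.05)&(P[...,2]<.058)&(np.hypot(*(P[...,:2]-C0).transpose(2,0,1))<.08)
print([np.round(v,1) for v in cv2.minAreaRect(P[m][:,:2].astype(np.float32)*1000)],m.sum())
# fingertips in tool frame
s=ctrl.get_state(); T=R.from_quat(s["tcp_rot"]).inv().apply((P-s["eef_pos"]).reshape(-1,3)).reshape(P.shape)
f=(d>0)&(T[...,2]<.02)&(T[...,2]>-.1); print(f.sum(), [np.percentile(T[f][:,i],[1,50,99]).round(4).tolist() for i in range(3)] if f.sum() else 0)
rows([w(-40,60),w(-26,46)],[14.6,14.6])
E
```

```text
t 2.38 off -40.1 lat -1.4 tipz 150.5 F [ 0.6  0.6 -0.3] q [-0.44  0.16  1.88  0.    1.1   0.88] op 0.5025702622623934
[array([ 609.2, -142.5]), array([ 35.3, 109.9]), np.float64(14.7)] 6278
41965 [[-0.0112, 0.0106, 0.0191], [-0.0607, -0.0014, 0.0575], [-0.0951, -0.0733, -0.0098]]
[-0.0, -0.008, 0.09, 0.005, -0.001, -0.014]
[0.014, -0.008, 0.104, 0.005, -0.001, -0.014]
```

View pics/w1.png

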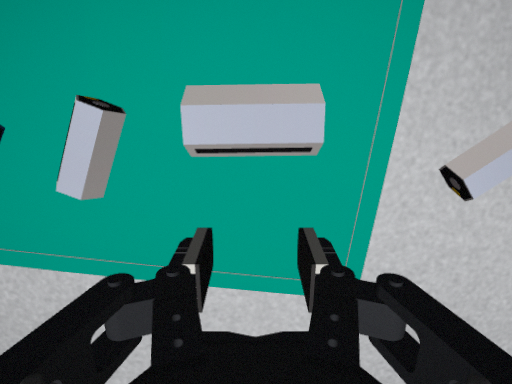

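```bash
python3 - <<'E'
from h import *
st()
a,d=ctrl.read_camera("wrist"); st()
M=model("wrist");P=cloud("wrist",d,M)
m=(P[...,2]>.05)&(P[...,2]<.058)&(np.hypot(*(P[...,:2]-C0).transpose(2,0,1))<.08)
print([np.round(v,1) for v in cv2.minAreaRect(P[m][:,:2].astype(np.float32)*1000)],m.sum())
s=ctrl.get_state(); T=R.from_quat(s["tcp_rot"]).inv().apply((P-s["eef_pos"]).reshape(-1,3)).reshape(P.shape)
f=(d>0)&(T[...,2]<.02)&(T[...,2]>-.1); print(np.percentile(T[f][:,2],[99,99.5,99.9,100]))
rows([w(-40,60),w(-26,46)],[14.6,14.6])
E
```

```text
t 2.42 off -40.1 lat -7.5 tipz 150.2 F [ 0.  -3.3  0.7] q [-0.44  0.16  1.87 -0.    1.1   0.89] op 0.49680412505455207
t 2.48 off -40.3 lat -4.3 tipz 150.2 F [ 0.1  0.6 -0.5] q [-0.44  0.16  1.88 -0.    1.1   0.88] op 0.5002588571853427
[array([ 606. , -131.9]), array([ 35.5, 110. ]), np.float64(14.9)] 6346
[-9.84696308e-03 -6.63994593e-03 -2.86600928e-03  3.65012297e-05]
[0.0, -0.004, 0.09, 0.002, -0.001, -0.007]
[0.014, -0.005, 0.104, 0.002, -0.001, -0.007]
```

Call:
carry_out:
  deltas: [0, 0, 0.05, 0, 0, 0, 0, 0, 0.09, 0, 0, 0, 0.008, 0, 0.107, 0, 0, 0, 0.014, 0, 0.107, 0, 0, 0, 0.017, 0, 0.107, 0, 0, 0]

```text
time: 3.1
eef_pos: [0.5775, -0.1445, 0.0477]
tcp_rot: [0.992, 0.127, 0.001, 0.001]
contact_force: [0.8, 1.4, 1.6]
opening: 0.5
finger_force: 0.0
```

```bash
python3 - <<'E'
from h import *
st()
a,d=ctrl.read_camera("wrist"); st()
E
```

```text
t 3.1 off -22.0 lat 0.3 tipz 44.7 F [0.8 1.4 1.6] q [-0.42  0.33  1.89  0.    0.92  0.9 ] op 0.500193171218832
t 3.15 off -21.6 lat 0.0 tipz 45.1 F [0.4 0.4 1.2] q [-0.42  0.33  1.89  0.    0.92  0.9 ] op 0.4955955450751844
```

Call:
carry_out:
  deltas: [-0.003, 0, 0.005, 0, 0, 0, -0.001, 0, 0.005, 0, 0, 0, 0.001, 0, 0.005, 0, 0, 0, 0.002, 0, 0.005, 0, 0, 0]

```text
time: 3.65
eef_pos: [0.5784, -0.1443, 0.0415]
tcp_rot: [0.992, 0.127, 0.0, 0.0]
contact_force: [-0.5, -0.0, 0.7]
opening: 0.501
finger_force: 0.5
```

```bash
python3 - <<'E'
from h import *
st()
E
```

```text
t 3.65 off -21.0 lat 0.3 tipz 38.5 F [-0.5 -0.   0.7] q [-0.41  0.34  1.89 -0.    0.91  0.9 ] op 0.5012884990556199
```

Call:
carry_out:
  deltas: [0.002, 0, 0, 0, 0, 0, 0.0055, 0, -0.0027, 0, 0, 0, 0.0095, 0, -0.0052, 0, 0, 0, 0.0138, 0, -0.0074, 0, 0, 0, 0.0182, 0, -0.0092, 0, 0, 0]

```text
time: 4.28
eef_pos: [0.5965, -0.1395, 0.0516]
tcp_rot: [0.992, 0.127, 0.0, -0.0]
contact_force: [-2.6, 0.7, 5.5]
opening: 0.498
finger_force: 2.6
```

```bash
python3 - <<'E'
from h import *
st()
a,d=ctrl.read_camera("scene"); st(); P=cloud("scene",d)
cv2.imwrite("pics/s1.png",cv2.resize(a[120:250,180:350],None,fx=4,fy=4)[...,::-1])
q=P-np.r_[C0,0.003]; o=q[...,:2]@N; l=-q[...,0]*N[1]+q[...,1]*N[0]
for l0 in (-45,45):
  m=(abs(l*1000-l0)<6)&(abs(o)<.06)&(q[...,2]>.01)
  print(np.c_[o[m],q[m][:,2]][np.argsort(o[m])][::8].round(3).tolist())
E
```

```text
t 4.28 off -2.3 lat 0.3 tipz 48.6 F [-2.6  0.7  5.5] q [-0.4   0.36  1.85  0.    0.94  0.92] op 0.49821081045584015
t 4.33 off -1.5 lat 0.3 tipz 49.0 F [-1.6  1.8  4.9] q [-0.39  0.36  1.85  0.    0.94  0.92] op 0.49986713103466
[[-0.057, 0.311], [-0.055, 0.312], [-0.054, 0.278], [-0.053, 0.283], [-0.052, 0.288], [-0.051, 0.291], [-0.05, 0.27], [-0.049, 0.313], [-0.048, 0.312], [-0.048, 0.348], [-0.047, 0.335], [-0.046, 0.299], [-0.046, 0.305], [-0.045, 0.33], [-0.044, 0.274], [-0.043, 0.33], [-0.043, 0.285], [-0.042, 0.266], [-0.041, 0.305], [-0.041, 0.34], [-0.04, 0.339], [-0.038, 0.333], [-0.037, 0.343], [-0.034, 0.339], [-0.032, 0.338], [-0.029, 0.333], [-0.027, 0.333], [-0.025, 0.333], [-0.023, 0.328], [-0.021, 0.329], [-0.02, 0.105], [-0.018, 0.039], [-0.017, 0.161], [-0.017, 0.155], [-0.016, 0.322], [-0.015, 0.324], [-0.014, 0.269], [-0.013, 0.319], [-0.013, 0.044], [-0.012, 0.309], [-0.012, 0.318], [-0.011, 0.28], [-0.01, 0.321], [-0.01, 0.15], [-0.009, 0.319], [-0.009, 0.305], [-0.009, 0.151], [-0.009, 0.047], [-0.008, 0.317], [-0.008, 0.319], [-0.007, 0.303], [-0.007, 0.289
[... 659 characters left out ...]
-0.048, 0.383], [-0.046, 0.38], [-0.045, 0.378], [-0.044, 0.381], [-0.042, 0.38], [-0.041, 0.366], [-0.04, 0.377], [-0.038, 0.37], [-0.037, 0.376], [-0.035, 0.376], [-0.012, 0.351], [-0.01, 0.334], [-0.009, 0.356], [-0.008, 0.137], [-0.007, 0.339], [-0.006, 0.101], [-0.005, 0.34], [-0.005, 0.348], [-0.004, 0.359], [-0.003, 0.337], [-0.003, 0.138], [-0.002, 0.112], [-0.002, 0.118], [-0.001, 0.116], [-0.001, 0.111], [-0.0, 0.334], [0.001, 0.056], [0.003, 0.356], [0.004, 0.355], [0.006, 0.354], [0.008, 0.351], [0.009, 0.06], [0.011, 0.348], [0.013, 0.056], [0.015, 0.053], [0.017, 0.052], [0.02, 0.052], [0.022, 0.345], [0.026, 0.05], [0.032, 0.049], [0.034, 0.05], [0.036, 0.038], [0.037, 0.032]]
```

View pics/s1.png

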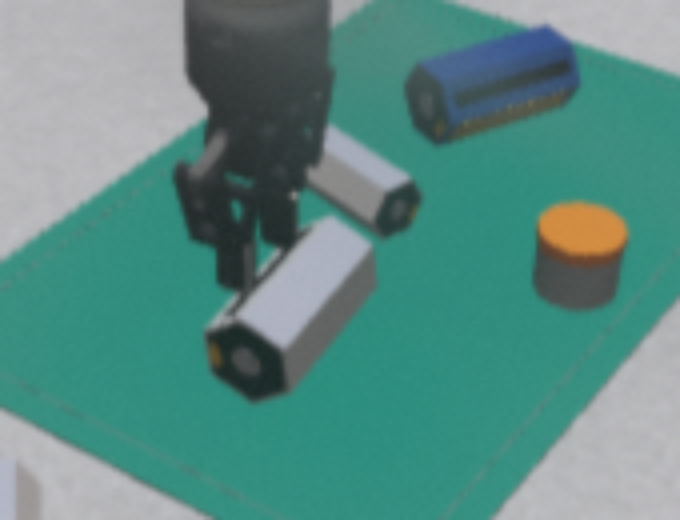

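The scene crop shows the silver housing tipped about 22° (near end at (250,350)), square to the fingers. The blue housing (490,85) and tin (580,250) are untouched. Continuing the arc past 30°.

Call:
carry_out:
  deltas: [0.0045, 0, -0.0012, 0, 0, 0, 0.009, 0, -0.0022, 0, 0, 0, 0.0135, 0, -0.0028, 0, 0, 0, 0.0165, 0, -0.0035, 0, 0, 0, 0.0165, 0, -0.006, 0, 0, 0]

```text
time: 4.95
eef_pos: [0.612, -0.1354, 0.0562]
tcp_rot: [0.992, 0.127, 0.0, 0.0]
contact_force: [-0.7, -0.3, -0.6]
opening: 0.499
finger_force: 0.0
```

```bash
python3 - <<'E'
from h import *
st()
a,d=ctrl.read_camera("scene"); st(); P=cloud("scene",d)
cv2.imwrite("pics/s2.png",cv2.resize(a[120:250,180:350],None,fx=4,fy=4)[...,::-1])
q=P-np.r_[C0,0.003]; o=q[...,:2]@N; l=-q[...,0]*N[1]+q[...,1]*N[0]
for l0 in (-45,45):
  m=(abs(l*1000-l0)<6)&(abs(o-.03)<.06)&(q[...,2]>.01)&(q[...,2]<.065)
  print(np.c_[o[m],q[m][:,2]][np.argsort(o[m])][::8].round(3).tolist())
E
```

```text
t 4.95 off 13.7 lat 0.4 tipz 53.2 F [-0.7 -0.3 -0.6] q [-0.38  0.38  1.81 -0.    0.96  0.94] op 0.4986433749491484
t 5.0 off 13.5 lat 0.4 tipz 53.3 F [ 0.  -0.2  0.8] q [-0.38  0.38  1.81 -0.    0.96  0.94] op 0.5002519456187952
[[0.003, 0.034], [0.018, 0.051], [0.023, 0.05], [0.028, 0.052], [0.032, 0.05], [0.038, 0.051], [0.044, 0.052], [0.046, 0.05], [0.05, 0.044], [0.052, 0.038], [0.054, 0.035], [0.057, 0.028], [0.059, 0.029]]
[[0.012, 0.05], [0.021, 0.05], [0.029, 0.054], [0.033, 0.051], [0.039, 0.052], [0.045, 0.046], [0.047, 0.043], [0.05, 0.044], [0.054, 0.035], [0.057, 0.03]]
```

View pics/s2.png

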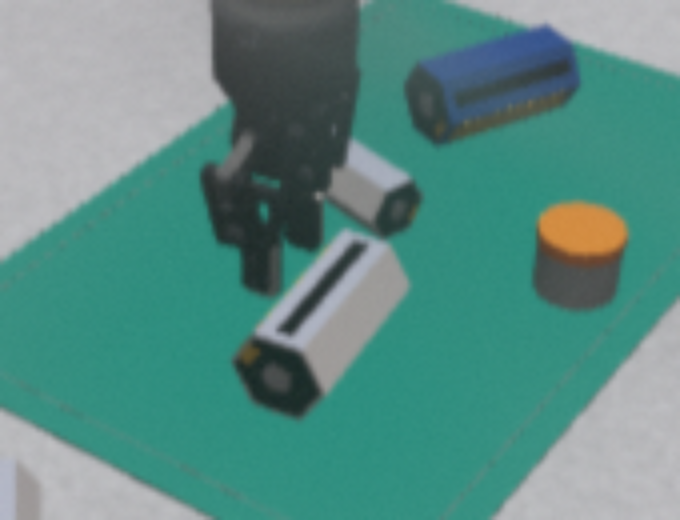

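Striped face is now flat up (stripe at crop (322,288), top at 51–52 mm, spanning +14 to +45 mm). Backing off, then repeating for the second roll.

Call:
carry_out:
  deltas: [-0.009, 0, -0.005, 0, 0, 0, -0.018, 0, -0.002, 0, 0, 0, -0.018, 0, 0.008, 0, 0, 0, -0.016, 0, 0.0145, 0, 0, 0, -0.012, 0, 0.0145, 0, 0, 0]

```text
time: 5.62
eef_pos: [0.5997, -0.1382, 0.0407]
tcp_rot: [0.992, 0.126, -0.001, -0.001]
contact_force: [0.5, 0.3, 0.2]
opening: 0.5
finger_force: 0.0
```

Call:
carry_out:
  deltas: [0.002, 0, 0, 0, 0, 0, 0.004, 0, 0, 0, 0, 0, 0.005, 0, 0, 0, 0, 0, 0.006, 0, 0, 0, 0, 0]

```text
time: 6.12
eef_pos: [0.6062, -0.137, 0.0422]
tcp_rot: [0.992, 0.127, 0.0, 0.0]
contact_force: [0.3, 1.0, 0.0]
opening: 0.5
finger_force: 0.0
```

```bash
python3 - <<'E'
from h import *
st()
E
```

```text
t 6.12 off 7.7 lat 0.4 tipz 39.2 F [0.3 1.  0. ] q [-0.39  0.39  1.83 -0.    0.93  0.93] op 0.500128445567162
```

Call:
carry_out:
  deltas: [0.003, 0, 0, 0, 0, 0, 0.0065, 0, -0.0027, 0, 0, 0, 0.0105, 0, -0.0052, 0, 0, 0, 0.0148, 0, -0.0074, 0, 0, 0, 0.0192, 0, -0.0092, 0, 0, 0]

```text
time: 6.75
eef_pos: [0.6253, -0.1319, 0.0518]
tcp_rot: [0.992, 0.127, 0.0, -0.0]
contact_force: [-2.0, 1.0, 3.9]
opening: 0.5
finger_force: 2.0
```

```bash
python3 - <<'E'
from h import *
st()
a,d=ctrl.read_camera("scene"); P=cloud("scene",d)
q=P-np.r_[C0,0.003]; o=q[...,:2]@N; l=-q[...,0]*N[1]+q[...,1]*N[0]
for l0 in (-45,45):
  m=(abs(l*1000-l0)<6)&(abs(o-.03)<.06)&(q[...,2]>.01)&(q[...,2]<.065)
  print(np.c_[o[m],q[m][:,2]][np.argsort(o[m])][::8].round(3).tolist())
E
```

```text
t 6.75 off 27.5 lat 0.5 tipz 48.8 F [-2.   1.   3.9] q [-0.37  0.4   1.78  0.    0.96  0.95] op 0.500330167944242
[[0.014, 0.042], [0.022, 0.049], [0.03, 0.054], [0.037, 0.057], [0.041, 0.058], [0.045, 0.054], [0.049, 0.055], [0.052, 0.053], [0.057, 0.049], [0.062, 0.048], [0.064, 0.039], [0.065, 0.046], [0.065, 0.033], [0.067, 0.021], [0.068, 0.018]]
[[0.021, 0.047], [0.033, 0.057], [0.039, 0.058], [0.046, 0.056], [0.051, 0.055], [0.055, 0.052], [0.06, 0.05], [0.063, 0.046], [0.065, 0.04], [0.066, 0.023]]
```

Same state as in the first roll, at about 23° of tilt. Continuing over, then clearing the part.

Call:
carry_out:
  deltas: [0.0045, 0, -0.0012, 0, 0, 0, 0.009, 0, -0.0022, 0, 0, 0, 0.0135, 0, -0.0028, 0, 0, 0, 0.0165, 0, -0.0035, 0, 0, 0, 0.0165, 0, -0.006, 0, 0, 0]

```text
time: 7.42
eef_pos: [0.6406, -0.1281, 0.0566]
tcp_rot: [0.992, 0.127, -0.0, 0.0]
contact_force: [-0.5, 0.5, -0.5]
opening: 0.502
finger_force: 0.0
```

Call:
carry_out:
  deltas: [-0.01, 0, -0.012, 0, 0, 0, -0.03, 0, -0.03, 0, 0, 0, -0.05, 0, -0.06, 0, 0, 0, -0.07, 0, -0.1, 0, 0, 0, -0.07, 0, -0.1, 0, 0, 0]

```text
time: 8.05
eef_pos: [0.5736, -0.1472, 0.1618]
tcp_rot: [0.992, 0.126, 0.003, 0.002]
contact_force: [-0.7, 0.2, 0.3]
opening: 0.501
finger_force: 0.0
```

```bash
python3 - <<'E'
from h import *
st()
a,d=ctrl.read_camera("scene"); P=cloud("scene",d)
cv2.imwrite("pics/s3.png",cv2.resize(a[120:250,180:350],None,fx=4,fy=4)[...,::-1])
q=P-np.r_[C0,0.003]; o=q[...,:2]@N; l=-q[...,0]*N[1]+q[...,1]*N[0]
for l0 in (-45,45):
  m=(abs(l*1000-l0)<6)&(abs(o-.06)<.06)&(q[...,2]>.01)&(q[...,2]<.065)
  print(np.c_[o[m],q[m][:,2]][np.argsort(o[m])][::8].round(3).tolist())
for nm,(x,y),r in(("blue",(.56,.13),.08),("tin",(.7,.03),.05)):
    m=(np.hypot(P[...,0]-x,P[...,1]-y)<r)&(P[...,2]>.012)&(P[...,2]<.1)
    print(nm,[np.round(v,1) for v in cv2.minAreaRect(P[m][:,:2].astype(np.float32)*1000)])
E
```

```text
t 8.05 off -26.4 lat -1.3 tipz 158.8 F [-0.7  0.2  0.3] q [-0.42  0.17  1.85 -0.    1.12  0.9 ] op 0.5006770608205169
[[0.044, 0.051], [0.05, 0.052], [0.055, 0.051], [0.059, 0.052], [0.064, 0.051], [0.069, 0.053], [0.074, 0.053], [0.076, 0.049], [0.08, 0.043], [0.083, 0.041], [0.085, 0.035], [0.088, 0.027]]
[[0.033, 0.032], [0.051, 0.052], [0.057, 0.053], [0.062, 0.051], [0.069, 0.053], [0.074, 0.049], [0.077, 0.046], [0.081, 0.038], [0.083, 0.039], [0.086, 0.029]]
blue [array([547.6, 148.5]), array([115.1,  59.1]), np.float64(71.4)]
tin [array([706.1,  28.4]), array([55.2, 53.1]), np.float64(71.7)]
```

View pics/s3.png

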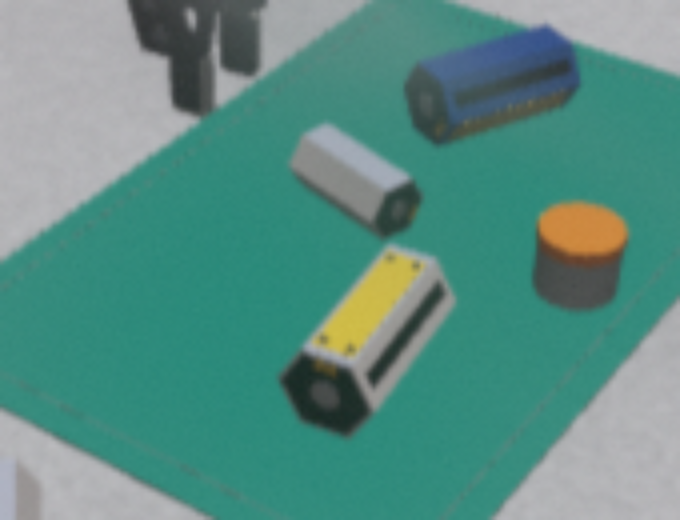

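The yellow cover (crop (370,305)) faces straight up with its top level at 51–53 mm. The stripe is on the far side, the blue housing and tin have not moved, and the arm is clear.

```bash
python3 -c "
from plant import ctrl
print(ctrl.sign_off())"
```

```text
the job is handed in; nothing more can be done
None
```

I rolled the large silver housing over two faces, settling on the black-striped face first. It now lies flat on the mat with its yellow cover straight up, and the blue housing and tin were left alone; I handed the job in at about 8 s on the robot's clock.

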